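Lay the breakfast board

ROBOT

A 6-joint arm with a two-finger parallel gripper is mounted at the origin on a cart in front of the work surface, level with it; the furniture and walls round the work are solid. World frame = base frame: x ahead of the robot, y to its left, z up, the work surface at z = 0. Lengths are in m, angles in rad, forces in N, time in s.
With the tool pointing down it reaches from about 0.425 to 0.95 m from the base axis. Payload 3.5 kg.
Tool frame: the origin (TCP) lies at the very end of the fingers, on their centre line; the grasp point (between the pads) lies ctrl.tcp_to_grasp behind it (ctrl.tcp_to_grasp is the distance from the TCP to the grasp point, in m); z points along the fingers, y is the line along which they close (so a half turn about z gives the same grasp; the last joint's range is limited). The gripper opens to 85 mm and grips with 20 to 120 N. Pads are 22 mm wide; open, the fingers measure 114 mm over their backs; the gripper's body (76 mm by 85 mm) begins 54 mm behind the grasp point. The pads swing forward as they close: fully open they stand 13 mm farther back than shut.
Start: joints at [-1.485, 0.286, 1.577, -0, 1.279, -0.15], TCP at [0.158, -0.656, 0.231] pointing down, gripper open.
Joint ranges: [-2.77, 2.77], [-0.9, 2.22], [0.21, 2.48], [-1.53, 4.67], [0.24, 2.81], [-2.84, 2.84]. Speed limits (rad/s): [2.79, 2.79, 3.14, 3.14, 3.14, 3.14].

INTERFACE

Orientations are given as a unit quaternion [x, y, z, w].
In Python, from plant import ctrl gives the robot as it stands.
- The arm moves only by the shell command python3 -m inch 'ROWS' [FORCE]. ROWS is JSON, a list of rows, each an object with "slide": the shift along the tool's x, y, z in cm, a list of three; "turn": the turn about the tool's z in rad; "grip": the finger opening in cm, from 0 to 8.54. A call has 1 to 20 rows; each row is the pose to reach, as a shift and turn from the pose commanded when the call began, along the tool's axes at that moment; what a row does not reach only later rows make up. A row lasts 1/10 s, in which the tool goes at most 50 mm and 8.59 degrees, less where a joint would pass 70% of its speed; a pose out of reach is approached as far as the arm can. A call with a gripper value outside its range is refused whole. The fingers move at their own pace and stop on an object; FORCE is the grip in N (left out, the last holds). Time passes only in rows, so rows that repeat a pose let the fingers close. It gives the time, the measured TCP pose, the force, the opening and the grip force at its end, in the units of the state.
- ctrl.get_state(): the state, without advancing time (a new reading comes with each control period).
- ctrl.read_camera(name): name is "scene" or "top"; returns (picture, depth): 384x512x3 uint8, red, green, blue; 384x512 float32, m along the optical axis (not along the pixel's ray), 0 where there is no reading.
- ctrl.camera_info(name): a dict with "K" (3x3 intrinsics, pixels), "D" ([k1, k2, p1, p2, k3] as OpenCV has them; the pictures are not rectified), "camera_from_world" (4x4, takes a point from world to camera coordinates). Camera axes: x right, y down, z forward; pixel columns grow to the right and rows downward; lengths in m; the calibration is good to about 2 mm. A picture is of the moment at which its call begins. camera_info takes no time and is no camera call.
- ctrl.sign_off(): hands the job in; it is judged then, once.
The state is a dict: "time": time; "qpos": joint angles; "dq": joint speeds; "joint_efforts": joint torques, N m; "eef_pos": TCP position; "tcp_rot": TCP orientation; "contact_force": force on the tool from outside, world axes, zero at the start; "wrist_torque": the same for the moment, N m; "opening": opening from 0.0 (shut) to 1.0 (fully open); "finger_force": force on a finger pad.
Only numpy, scipy, OpenCV 4.12 (cv2) and the standard library are available. Lean on these libraries where they do the work, as an engineer would, in place of code of your own. Each camera call takes 0.05 s, during which the arm holds its last target. There are 200 camera calls.

TASK

Lay the serving board for breakfast. In its back row, between the jam jar and the orange tin that already stand there, put the red-lidded spice jar next to the jam jar, the green-lidded spice jar next to the orange tin and the egg cup between the two spice jars; in the front row, put the salt shaker directly in front (your side) of the green-lidded jar. Stand each upright in the middle of its own dark disc, knock nothing over, and leave the jam jar and the tin where they are.

Things in the scene. Friction and masses are not known exactly. Their poses are not given: they have to be found in the camera images.
- serving_board: pale wooden serving board, 180 x 456 x 12 mm, fixed on the worktop; origin at the centre of its underside, its x axis points across it away from the robot, its y along it to the robot's left, z up (the board may be turned a little). Dark flush inlaid discs, 56 mm across, mark the places: back row of five at x = +45 mm, y = -180, -85, 0, +85, +180 mm; front row of three at x = -45 mm, y = -85, 0, +85 mm. The top is 12 mm above the worktop.
- jam_jar: jam jar with yellow-gold lid, 71 mm across, 110 mm tall, standing on the disc at one end of the board's back row (either end); origin at the centre of its underside
- tea_tin: square orange tin with wooden lid and knob, 87 x 87 mm, 110 mm tall, standing on the disc at the other end of the back row; origin at the centre of its underside
- red_jar: round glass spice jar with a red lid, 45 mm across, 106 mm tall (the lid is the top 21 mm), about 0.11 kg; origin at the centre of its underside, z up; starts upright on the worktop
- green_jar: round glass spice jar with a green lid, 46 mm across, 106 mm tall (the lid is the top 21 mm), about 0.11 kg; origin at the centre of its underside, z up; starts upright on the worktop
- egg_cup: small cream egg cup with a brown filling, 49 mm across at the bowl, 48 mm tall, about 0.06 kg; widest in its upper third, grasp it there, about 35 mm up; solid to the touch; origin at the centre of its underside, z up; starts upright on the worktop
- salt_shaker: glass salt shaker with a grey domed top, 44 mm across, 90 mm tall (the body is the lower 66 mm, the top 34 mm across), about 0.1 kg; origin at the centre of its underside, z up; starts upright on the worktop

How it is judged:
By the outcome, as a careful person would: the job done as asked, in the order asked, and still so for the second after the job is handed in, with the robot touching nothing.
It also fails if it takes over 115 s, if anything falls off the work surface, if the arm or the gripper's body presses on something with over 40 N, if the wrist force passes 120 N, or if a joint passes its speed limit or range.

## Working session

There is one attempt and no reset: what is moved stays moved. The work goes in short steps, Python scripts to look and compute and a shell command to move; the robot and the scene stay as the last step left them, time stands still between calls to the robot, and variables do not carry over. Pictures are saved under pics/ and viewed, at most 14 in all, crops included, and the job is handed in when it is done.

```bash
ls; mkdir -p pics; python3 - <<'E'
from plant import ctrl
import cv2,numpy as np
for n in("scene","top"):
    p,d=ctrl.read_camera(n); cv2.imwrite(f"pics/{n}0.png",p[...,::-1]); np.save(f"pics/{n}0.npy",d)
    i=ctrl.camera_info(n); print(n,i)
s=ctrl.get_state();print(s,ctrl.tcp_to_grasp)
E
```

```text
pics
scene {'K': array([[392.60568101,   0.        , 261.67290534],
       [  0.        , 392.60568101, 188.95616664],
       [  0.        ,   0.        ,   1.        ]]), 'D': array([-0.1134296,  0.       ,  0.       ,  0.       ,  0.       ]), 'camera_from_world': array([[-0.84261255, -0.53850644,  0.0038597 ,  0.47382341],
       [-0.27078753,  0.41749005, -0.8673962 ,  0.18016879],
       [ 0.46548706, -0.73192409, -0.49760319,  0.85583296],
       [ 0.        ,  0.        ,  0.        ,  1.        ]])}
top {'K': array([[401.37817264,   0.        , 256.80366425],
       [  0.        , 401.37817264, 196.01902908],
       [  0.        ,   0.        ,   1.        ]]), 'D': array([0.04778317, 0.        , 0.        , 0.        , 0.        ]), 'camera_from_world': array([[ 6.42493205e-02, -9.97933592e-01,  7.55756318e-04,
        -1.45644806e-02],
       [-9.75940068e-01, -6.29914100e-02, -2.08741624e-01,
         5.51675803e-01],
       [ 2.08357884e-01,  1.26739346e-02, -9.77970533e-01,
         9.05316256e-01],
       [ 0.00000000e+00,  0.00000000e+00,  0.00000000e+00,
         1.00000000e+00]])}
{'time': 0.1, 'qpos': array([-1.48502261e+00,  2.87120231e-01,  1.57804940e+00,  1.54693227e-06,
        1.27854770e+00, -1.50037899e-01]), 'dq': array([ 0.00034199, -0.00049992, -0.00192659,  0.00024239, -0.00113905,
        0.0003354 ]), 'joint_efforts': array([ 7.01319950e-04, -4.07297409e+01, -2.93699169e+01, -1.42300719e-04,
        3.42664775e-03,  6.11761564e-06]), 'eef_pos': array([ 0.15765501, -0.65572527,  0.23004652]), 'tcp_rot': array([ 9.93056625e-01,  1.17632526e-01,  3.48694553e-05, -1.06177009e-03]), 'contact_force': array([-0.42287662,  0.3202916 , -0.27097009]), 'wrist_torque': array([-0.00779443,  0.01507109, -0.00128156]), 'finger_force': 0.0, 'opening': 0.998394343085292} 0.0187
```

View pics/top0.png

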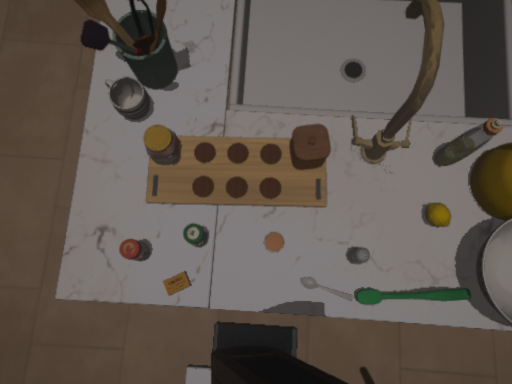

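View pics/scene0.png

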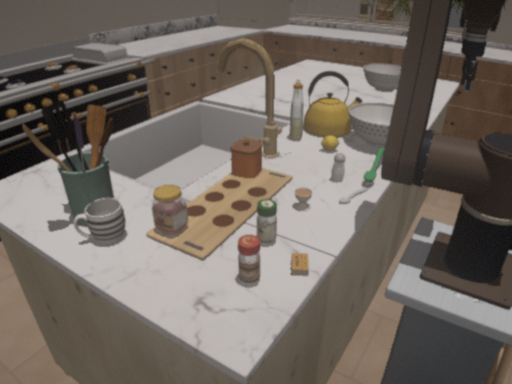

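```bash
cat > h.py <<'E'
from plant import ctrl
import cv2,numpy as np
def ray(n,uv,z):
    i=ctrl.camera_info(n);T=i["camera_from_world"];R,t=T[:3,:3],T[:3,3]
    u=cv2.undistortPoints(np.float64(uv).reshape(-1,1,2),i["K"],i["D"])[:,0]
    d=np.c_[u,np.ones(len(u))]@R; c=-R.T@t
    return c+d*((z-c[2])/d[:,2])[:,None]
def cloud(n,d):
    i=ctrl.camera_info(n);T=i["camera_from_world"]
    v,u=np.mgrid[:384,:512]
    p=cv2.undistortPoints(np.float64(np.c_[u.ravel(),v.ravel()])[:,None],i["K"],i["D"])[:,0]
    X=np.c_[p,np.ones(len(p))]*d.reshape(-1,1)
    return ((X-T[:3,3])@T[:3,:3]).reshape(384,512,3)
E
python3 - <<'E'
from h import *
d=np.load("pics/top0.npy");P=cloud("top",d)
print("table z",np.median(P[270:285,230:250,2]))
for n,(u,v),h in(("red",(130,249),.106),("green",(194,234),.106),("egg",(274,241),.048),("salt",(361,256),.09),("jam",(159,139),.110),("tin",(311,140),.110)):
    r=24;Q=P[v-r:v+r,u-r:u+r].reshape(-1,3);m=Q[:,2]>h-.012;m&=Q[:,2]<h+.06
    q=Q[m];print(n,"ray",ray("top",[(u,v)],h)[0].round(4),"cloud",m.sum(),np.c_[q.min(0),q.max(0),(q.min(0)+q.max(0))/2].round(4).tolist())
uv=[(205,152),(238,153),(271,154),(203,186),(237,187),(270,188)]
print(ray("top",uv,.012).round(4))
im=cv2.imread("pics/top0.png")
a=cv2.resize(im[120:280,110:390],None,fx=2.8,fy=2.8,interpolation=cv2.INTER_CUBIC)
cv2.imwrite("pics/crop0.png",a)
g=im[130:215,140:335];
hsv=cv2.cvtColor(im,cv2.COLOR_BGR2GRAY)
for (u,v) in uv:
    w=hsv[v-16:v+17,u-16:u+17]; m=(w<75).astype(np.uint8)
    n,l,s,c=cv2.connectedComponentsWithStats(m); k=l[16,16]; print(w[16,16],s[k],c[k]+[u-16,v-16],ray("top",[c[k]+[u-16,v-16]],.012)[0].round(4))
E
```

```text
table z -0.0012553534893654575
red ray [0.4041 0.2916 0.106 ] cloud 360 [[0.3828, 0.4265, 0.4046], [0.271, 0.3174, 0.2942], [0.0941, 0.1112, 0.1026]]
green ray [0.4458 0.1545 0.106 ] cloud 334 [[0.4255, 0.4688, 0.4472], [0.1356, 0.1803, 0.158], [0.0944, 0.1098, 0.1021]]
egg ray [ 0.4476 -0.0266  0.048 ] cloud 333 [[0.4216, 0.4694, 0.4455], [-0.0505, -0.0026, -0.0266], [0.0375, 0.0512, 0.0444]]
salt ray [ 0.4227 -0.2211  0.09  ] cloud 159 [[0.4123, 0.4422, 0.4272], [-0.2419, -0.2104, -0.2262], [0.078, 0.0905, 0.0843]]
jam ray [0.6613 0.2564 0.11  ] cloud 731 [[0.6274, 0.6944, 0.6609], [0.2227, 0.2909, 0.2568], [0.098, 0.1268, 0.1124]]
tin ray [ 0.682  -0.0974  0.11  ] cloud 1184 [[0.6364, 0.7275, 0.682], [-0.1417, -0.0528, -0.0972], [0.098, 0.1235, 0.1108]]
[[ 0.6684  0.1621  0.012 ]
 [ 0.6713  0.0772  0.012 ]
 [ 0.6741 -0.0078  0.012 ]
 [ 0.5784  0.159   0.012 ]
 [ 0.5814  0.0731  0.012 ]
 [ 0.5842 -0.0104  0.012 ]]
42 [  5   6  22  21 362] [204.51933702 151.98618785] [0.6683 0.1633 0.012 ]
43 [  5   6  22  21 362] [237.46132597 152.92265193] [0.6714 0.0786 0.012 ]
43 [  5   6  22  21 362] [270.38950276 153.6961326 ] [ 0.6748 -0.0062  0.012 ]
43 [  5   6  22  22 388] [202.70876289 186.20360825] [0.5778 0.1597 0.012 ]
43 [  4   6  23  22 391] [236.35549872 187.07161125] [0.5811 0.0747 0.012 ]
43 [  5   5  23  23 390] [269.76410256 187.74871795] [ 0.5848 -0.0098  0.012 ]
```

View pics/crop0.png

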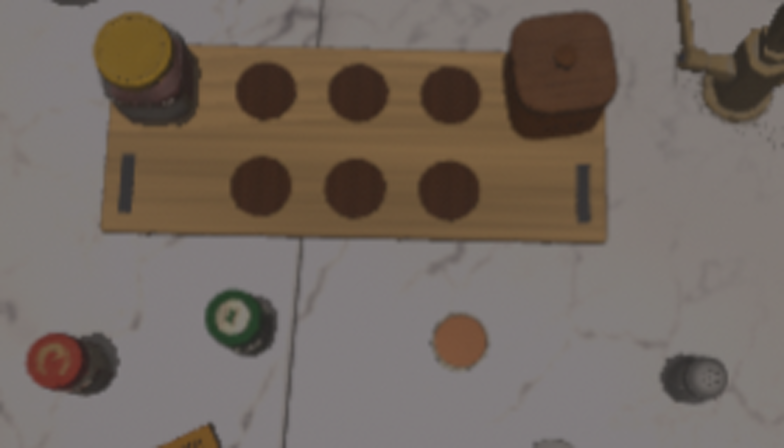

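```bash
cat >> h.py <<'E'
from scipy.spatial.transform import Rotation as Ro
def slide(*targets):
    s=ctrl.get_state();R=Ro.from_quat(s["tcp_rot"])
    ex=R.as_matrix()[:,0]; print("t",round(s["time"],1),"tcp",s["eef_pos"].round(4),"psi",round(np.arctan2(ex[1],ex[0]),3),"turn to pi/2:",round(np.arctan2(ex[1],ex[0])-np.pi/2,3),"tilt z",R.as_matrix()[:,2].round(3))
    for t in targets: print(t,"->",(100*R.inv().apply(np.array(t)-s["eef_pos"])).round(2))
E
python3 - <<'E'
from h import *
d=np.load("pics/top0.npy");P=cloud("top",d)
for n,(u,v),h in(("red",(130,249),.106),("green",(194,234),.106),("egg",(274,241),.048),("salt",(361,256),.09)):
    r=24;Q=P[v-r:v+r,u-r:u+r].reshape(-1,3);q=Q[(Q[:,2]>h-.007)&(Q[:,2]<h+.06)]
    print(n,len(q),q[:,:2].mean(0).round(4),((q.min(0)+q.max(0))/2).round(4))
Q=np.concatenate([P.reshape(-1,3),cloud("scene",np.load("pics/scene0.npy")).reshape(-1,3)])
for y in np.arange(-.75,.4,.1):
    print(round(y,2),[round(float(Q[(abs(Q[:,0]-x)<.05)&(abs(Q[:,1]-y)<.05)][:,2].max(initial=-1)),2) for x in np.arange(.1,1,.1)])
slide((.2,-.5,.25),(.38,-.32,.25),(.46,-.1,.25),(.46,.15,.25),(.4045,.293,.25))
E
```

```text
red 339 [0.4051 0.2936] [0.4054 0.2944 0.1052]
green 324 [0.4471 0.1581] [0.4472 0.1585 0.1046]
egg 254 [ 0.4458 -0.0264] [ 0.4455 -0.0266  0.0461]
salt 115 [ 0.4268 -0.2258] [ 0.4268 -0.2254  0.0868]
-0.75 [-0.89, 0.34, -0.21, 0.12, 0.12, -0.0, -1.0, 0.0, 0.0]
-0.65 [0.47, 0.46, -0.16, 0.06, 0.13, 0.24, 0.23, 0.0, 0.0]
-0.55 [0.51, 0.52, 0.12, 0.06, 0.12, 0.24, 0.24, 0.0, -0.24]
-0.45 [0.53, 0.53, 0.12, 0.12, 0.12, 0.05, 0.23, 0.01, -0.24]
-0.35 [0.55, 0.54, 0.07, 0.06, 0.05, 0.04, 0.09, 0.08, -0.24]
-0.25 [-0.89, -0.9, 0.04, 0.09, 0.0, 0.0, 0.37, 0.39, 0.37]
-0.15 [0.0, 0.5, 0.01, 0.01, 0.01, 0.11, 0.12, 0.08, -0.24]
-0.05 [0.31, 0.54, 0.0, 0.05, 0.05, 0.11, 0.12, 0.0, -0.24]
0.05 [0.31, 0.51, 0.0, 1.0, 0.02, 0.02, 0.02, 0.0, -0.01]
0.15 [0.0, 0.0, 0.02, 0.11, 0.11, 0.02, 0.02, 0.0, 0.0]
0.25 [-0.9, -0.89, 0.02, 0.11, 0.02, 0.13, 0.13, 0.27, 0.28]
0.35 [-0.9, -0.9, 0.0, 0.11, 0.01, 0.01, 0.09, 0.32, 0.31]
t 0.1 tcp [ 0.1577 -0.6557  0.23  ] psi 0.236 turn to pi/2: -1.335 tilt z [-0.     0.002 -1.   ]
(0.2, -0.5, 0.25) -> [  7.76 -14.16  -1.96]
(0.38, -0.32, 0.25) -> [ 29.46 -27.45  -1.93]
(0.46, -0.1, 0.25) -> [ 42.38 -46.97  -1.88]
(0.46, 0.15, 0.25) -> [ 48.22 -71.28  -1.83]
(0.4045, 0.293, 0.25) -> [ 46.17 -86.48  -1.8 ]
```

```bash
python3 -m inch '[{"slide":[2,-3.5,-1],"turn":-0.12,"grip":8.5},{"slide":[4,-7,-1.8],"turn":-0.24,"grip":8.5},{"slide":[6,-10.5,-1.8],"turn":-0.36,"grip":8.5},{"slide":[7.8,-14.2,-1.8],"turn":-0.48,"grip":8.5},{"slide":[11.4,-16.4,-1.8],"turn":-0.6,"grip":8.5},{"slide":[15,-18.6,-1.8],"turn":-0.72,"grip":8.5},{"slide":[18.6,-20.8,-1.8],"turn":-0.84,"grip":8.5},{"slide":[22.2,-23,-1.8],"turn":-0.96,"grip":8.5},{"slide":[25.8,-25.2,-1.8],"turn":-1.08,"grip":8.5},{"slide":[29.4,-27.4,-1.8],"turn":-1.2,"grip":8.5},{"slide":[32,-31.3,-1.8],"turn":-1.335,"grip":8.5},{"slide":[34.6,-35.2,-1.8],"turn":-1.335,"grip":8.5},{"slide":[37.2,-39.1,-1.8],"turn":-1.335,"grip":8.5},{"slide":[39.8,-43,-1.8],"turn":-1.335,"grip":8.5},{"slide":[42.4,-47,-1.8],"turn":-1.335,"grip":8.5},{"slide":[42.4,-47,-1.8],"turn":-1.335,"grip":8.5},{"slide":[42.4,-47,-1.8],"turn":-1.335,"grip":8.5}]' 30; python3 -c "
from h import *
slide((.46,.15,.2),(.4055,.293,.2),(.4055,.293,.0515))"
```

```text
time: 1.8
eef_pos: [0.4601, -0.0991, 0.2489]
tcp_rot: [0.706, 0.708, -0.0, -0.0]
contact_force: [1.1, 0.5, -0.2]
opening: 0.996
finger_force: 0.0
t 1.8 tcp [ 0.4601 -0.0991  0.2489] psi 1.574 turn to pi/2: 0.003 tilt z [-0.001 -0.    -1.   ]
(0.46, 0.15, 0.2) -> [24.91  0.07  4.89]
(0.4055, 0.293, 0.2) -> [39.22 -5.34  4.89]
(0.4055, 0.293, 0.0515) -> [39.23 -5.32 19.74]
```

```bash
python3 -m inch '[{"slide":[5,0,1]},{"slide":[10,0,2]},{"slide":[15,0,3]},{"slide":[20,0,4]},{"slide":[25,0,4.9]},{"slide":[30,-2,4.9]},{"slide":[35,-3.7,4.9]},{"slide":[39.2,-5.3,4.9]},{"slide":[39.2,-5.3,4.9]},{"slide":[39.2,-5.3,4.9]},{"slide":[39.2,-5.3,8]},{"slide":[39.2,-5.3,11]},{"slide":[39.2,-5.3,14]},{"slide":[39.2,-5.3,17]},{"slide":[39.2,-5.3,19]},{"slide":[39.2,-5.3,19.7]},{"slide":[39.2,-5.3,19.7]}]'; python3 - <<'E'
from h import *
slide((.405,.293,.0515))
p,d=ctrl.read_camera("scene");cv2.imwrite("pics/s1.png",cv2.resize(p[170:340,150:350,::-1],None,fx=3,fy=3))
E
```

```text
t 1.8 tcp [ 0.4601 -0.0991  0.2489] psi 1.574 turn to pi/2: 0.003 tilt z [-0.001 -0.    -1.   ]
(0.405, 0.293, 0.0515) -> [39.23 -5.37 19.74]$[0]: bad value
```

View pics/s1.png

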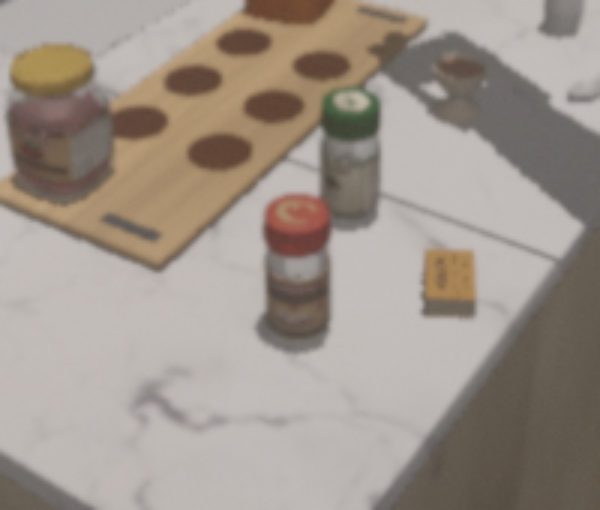

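The call was refused (rows need all keys), so nothing moved. The picture shows both spice jars standing, red at (297,265) and green at (350,155) in the crop.

```bash
python3 -m inch '[{"slide":[5,0,1],"turn":0,"grip":8.5},{"slide":[10,0,2],"turn":0,"grip":8.5},{"slide":[15,0,3],"turn":0,"grip":8.5},{"slide":[20,0,4],"turn":0,"grip":8.5},{"slide":[25,0,4.9],"turn":0,"grip":8.5},{"slide":[30,-2,4.9],"turn":0,"grip":8.5},{"slide":[35,-3.7,4.9],"turn":0,"grip":8.5},{"slide":[39.2,-5.3,4.9],"turn":0,"grip":8.5},{"slide":[39.2,-5.3,4.9],"turn":0,"grip":8.5},{"slide":[39.2,-5.3,4.9],"turn":0,"grip":8.5},{"slide":[39.2,-5.3,8],"turn":0,"grip":8.5},{"slide":[39.2,-5.3,11],"turn":0,"grip":8.5},{"slide":[39.2,-5.3,14],"turn":0,"grip":8.5},{"slide":[39.2,-5.3,17],"turn":0,"grip":8.5},{"slide":[39.2,-5.3,19],"turn":0,"grip":8.5},{"slide":[39.2,-5.3,19.7],"turn":0,"grip":8.5},{"slide":[39.2,-5.3,19.7],"turn":0,"grip":8.5}]' 30; python3 - <<'E'
from h import *
slide((.405,.293,.0515))
p,d=ctrl.read_camera("scene");cv2.imwrite("pics/s2.png",cv2.resize(p[140:340,150:350,::-1],None,fx=3,fy=3))
E
```

```text
time: 3.55
eef_pos: [0.4075, 0.2898, 0.0514]
tcp_rot: [0.708, 0.706, -0.001, -0.0]
contact_force: [-0.1, 0.6, 0.5]
opening: 0.997
finger_force: 0.0
t 3.5 tcp [0.4075 0.2898 0.0514] psi 1.568 turn to pi/2: -0.003 tilt z [-0.002 -0.001 -1.   ]
(0.405, 0.293, 0.0515) -> [ 0.32 -0.25 -0.01]
```

View pics/s2.png

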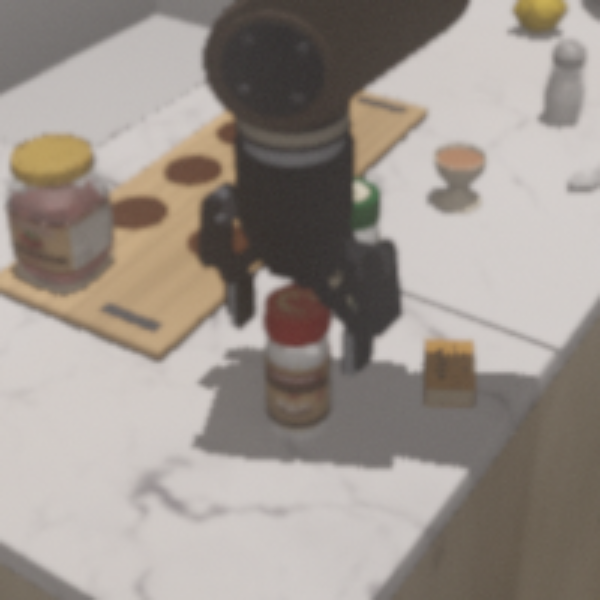

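Red jar stands between the open fingers at (297,370), centred. Close and lift.

```bash
python3 -m inch '[{"slide":[0.3,-0.1,0],"turn":0,"grip":8.5},{"slide":[0.3,-0.1,0],"turn":0,"grip":3.8},{"slide":[0.3,-0.1,0],"turn":0,"grip":3.8},{"slide":[0.3,-0.1,0],"turn":0,"grip":3.8},{"slide":[0.3,-0.1,0],"turn":0,"grip":3.8},{"slide":[0.3,-0.1,0],"turn":0,"grip":3.8},{"slide":[0.3,-0.1,0],"turn":0,"grip":3.8},{"slide":[0.3,-0.1,0],"turn":0,"grip":3.8},{"slide":[0.3,-0.1,0],"turn":0,"grip":3.8},{"slide":[0.3,-0.1,0],"turn":0,"grip":3.8},{"slide":[0.3,-0.1,-1],"turn":0,"grip":3.8},{"slide":[0.3,-0.1,-3],"turn":0,"grip":3.8},{"slide":[0.3,-0.1,-5],"turn":0,"grip":3.8},{"slide":[0.3,-0.1,-7],"turn":0,"grip":3.8},{"slide":[0.3,-0.1,-8],"turn":0,"grip":3.8},{"slide":[0.3,-0.1,-8],"turn":0,"grip":3.8}]' 35; python3 - <<'E'
from h import *
slide((.6683,.163,.145),(.6683,.163,.0645))
E
```

```text
time: 5.2
eef_pos: [0.4072, 0.2952, 0.134]
tcp_rot: [0.707, 0.707, 0.002, 0.001]
contact_force: [0.4, -0.5, -0.8]
opening: 0.512
finger_force: 35.7
t 5.2 tcp [0.4072 0.2952 0.134 ] psi 1.571 turn to pi/2: 0.0 tilt z [ 0.003  0.001 -1.   ]
(0.6683, 0.163, 0.145) -> [-13.22  26.11  -1.03]
(0.6683, 0.163, 0.0645) -> [-13.23  26.08   7.02]
```

```bash
python3 -m inch '[{"slide":[0,0,-3],"turn":0,"grip":3.8},{"slide":[-2,3,-5],"turn":0,"grip":3.8},{"slide":[-4,7,-5],"turn":0,"grip":3.8},{"slide":[-6,11,-5],"turn":0,"grip":3.8},{"slide":[-8,15,-5],"turn":0,"grip":3.8},{"slide":[-10,19,-5],"turn":0,"grip":3.8},{"slide":[-12,23,-5],"turn":0,"grip":3.8},{"slide":[-13,25.5,-5],"turn":0,"grip":3.8},{"slide":[-13.2,26.1,-4],"turn":0,"grip":3.8},{"slide":[-13.2,26.1,-2],"turn":0,"grip":3.8},{"slide":[-13.2,26.1,1],"turn":0,"grip":3.8},{"slide":[-13.2,26.1,3],"turn":0,"grip":3.8},{"slide":[-13.2,26.1,5],"turn":0,"grip":3.8},{"slide":[-13.2,26.1,6],"turn":0,"grip":3.8},{"slide":[-13.2,26.1,6],"turn":0,"grip":3.8},{"slide":[-13.2,26.1,6],"turn":0,"grip":3.8}]'; python3 - <<'E'
from h import *
slide((.6683,.163,.0645))
p,d=ctrl.read_camera("scene");cv2.imwrite("pics/s3.png",cv2.resize(p[120:280,130:330,::-1],None,fx=3,fy=3))
E
```

```text
time: 6.8
eef_pos: [0.6669, 0.1631, 0.0723]
tcp_rot: [0.707, 0.707, -0.0, -0.0]
contact_force: [-0.0, -0.3, -0.6]
opening: 0.509
finger_force: 36.0
t 6.8 tcp [0.6669 0.1631 0.0723] psi 1.571 turn to pi/2: 0.0 tilt z [-0.  0. -1.]
(0.6683, 0.163, 0.0645) -> [-0.01  0.14  0.78]
```

View pics/s3.png

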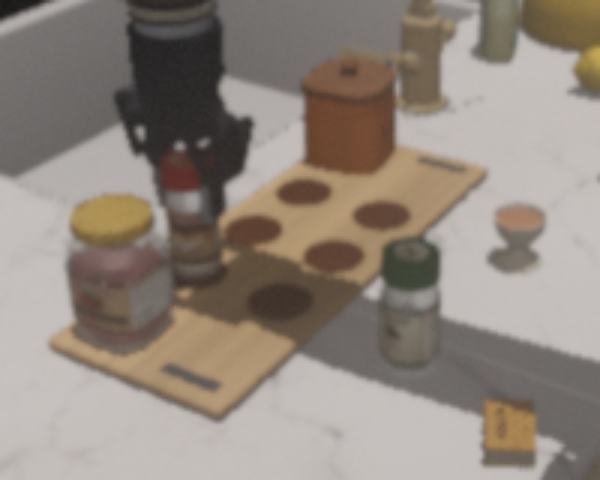

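The red jar hangs just over its disc, its base at (198,278) in the crop; the disc shows at (212,275) beside it. Lower to contact.

```bash
python3 -m inch '[{"slide":[0,0.1,0.3],"turn":0,"grip":3.8},{"slide":[0,0.1,0.5],"turn":0,"grip":3.8},{"slide":[0,0.1,0.7],"turn":0,"grip":3.8},{"slide":[0,0.1,0.8],"turn":0,"grip":3.8},{"slide":[0,0.1,0.8],"turn":0,"grip":3.8},{"slide":[0,0.1,0.8],"turn":0,"grip":3.8}]'
```

```text
time: 7.45
eef_pos: [0.6684, 0.1628, 0.0652]
tcp_rot: [0.707, 0.707, 0.0, 0.0]
contact_force: [-1.3, -0.4, 4.2]
opening: 0.511
finger_force: 36.4
```

```bash
python3 -m inch '[{"slide":[0,0,0],"turn":0,"grip":5},{"slide":[0,0,0],"turn":0,"grip":5.5},{"slide":[0,0,0],"turn":0,"grip":6.2},{"slide":[0,0,0],"turn":0,"grip":6.8},{"slide":[0,0,0],"turn":0,"grip":6.8},{"slide":[0,0,-1],"turn":0,"grip":6.8},{"slide":[0,0,-3],"turn":0,"grip":6.8},{"slide":[0,0,-6],"turn":0,"grip":6.8},{"slide":[0,0,-9],"turn":0,"grip":6.8},{"slide":[0,0,-12],"turn":0,"grip":8.5},{"slide":[0,-3,-13],"turn":0,"grip":8.5},{"slide":[0,-7,-13],"turn":0,"grip":8.5},{"slide":[-0.2,-12,-13],"turn":0,"grip":8.5},{"slide":[-0.4,-16,-13],"turn":0,"grip":8.5},{"slide":[-0.5,-20,-13],"turn":0,"grip":8.5},{"slide":[-0.5,-22.2,-13],"turn":0,"grip":8.5},{"slide":[-0.5,-22.2,-13],"turn":0,"grip":8.5},{"slide":[-0.5,-22.2,-13],"turn":0,"grip":8.5}]'; python3 - <<'E'
from h import *
slide((.4465,.157,.0515))
p,d=ctrl.read_camera("scene");cv2.imwrite("pics/s4.png",cv2.resize(p[120:300,130:350,::-1],None,fx=3,fy=3))
E
```

```text
time: 9.25
eef_pos: [0.4468, 0.1578, 0.1955]
tcp_rot: [0.707, 0.707, 0.001, 0.001]
contact_force: [-0.1, -0.1, -0.5]
opening: 0.995
finger_force: 0.0
t 9.2 tcp [0.4468 0.1578 0.1955] psi 1.571 turn to pi/2: 0.0 tilt z [ 0.003  0.    -1.   ]
(0.4465, 0.157, 0.0515) -> [-0.09 -0.07 14.4 ]
```

View pics/s4.png

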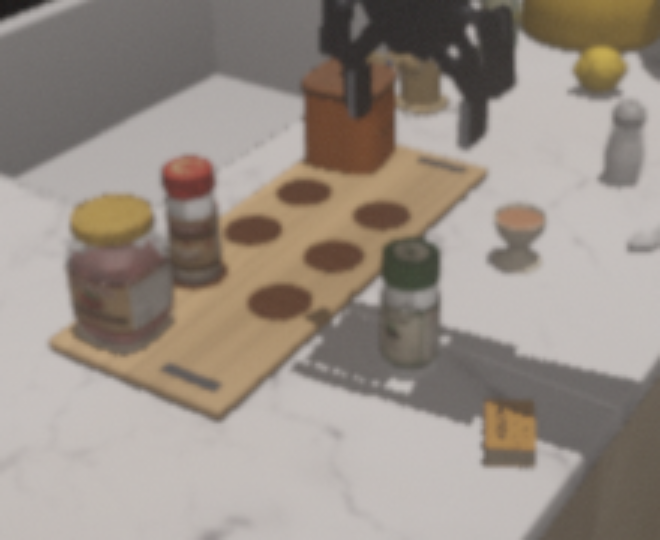

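The red jar stands upright on its disc, at (193,270) in the crop. Now the green jar, at (410,340).

```bash
python3 -m inch '[{"slide":[0,0,3],"turn":0,"grip":8.5},{"slide":[0,0,6],"turn":0,"grip":8.5},{"slide":[0,0,9],"turn":0,"grip":8.5},{"slide":[0,0,12],"turn":0,"grip":8.5},{"slide":[0,0,14],"turn":0,"grip":8.5},{"slide":[0,0,14.4],"turn":0,"grip":8.5},{"slide":[0,0,14.4],"turn":0,"grip":8.5},{"slide":[0,0,14.4],"turn":0,"grip":3.8},{"slide":[0,0,14.4],"turn":0,"grip":3.8},{"slide":[0,0,14.4],"turn":0,"grip":3.8},{"slide":[0,0,14.4],"turn":0,"grip":3.8},{"slide":[0,0,14.4],"turn":0,"grip":3.8},{"slide":[0,0,14.4],"turn":0,"grip":3.8},{"slide":[0,0,14.4],"turn":0,"grip":3.8},{"slide":[0,0,14.4],"turn":0,"grip":3.8},{"slide":[0,0,14.4],"turn":0,"grip":3.8}]' 35;  python3 -m inch '[{"slide":[0,0,-1],"turn":0,"grip":3.8},{"slide":[0,0,-4],"turn":0,"grip":3.8},{"slide":[0,0,-8],"turn":0,"grip":3.8},{"slide":[0,0,-12],"turn":0,"grip":3.8},{"slide":[0,0,-13],"turn":0,"grip":3.8},{"slide":[0,0,-13],"turn":0,"grip":3.8}]'; python3 - <<'E'
from h import *
slide((.6748,-.0062,.185),(.6748,-.0062,.0645))
E
```

```text
time: 10.9
eef_pos: [0.4475, 0.1579, 0.0518]
tcp_rot: [0.707, 0.707, 0.001, 0.001]
contact_force: [-0.2, 0.4, 6.8]
opening: 0.514
finger_force: 35.9
time: 11.5
eef_pos: [0.4471, 0.1579, 0.1822]
tcp_rot: [0.707, 0.707, 0.002, 0.001]
contact_force: [-0.1, 0.1, -1.2]
opening: 0.516
finger_force: 36.1
t 11.5 tcp [0.4471 0.1579 0.1822] psi 1.571 turn to pi/2: 0.0 tilt z [ 0.004  0.001 -1.   ]
(0.6748, -0.0062, 0.185) -> [-16.41  22.77  -0.19]
(0.6748, -0.0062, 0.0645) -> [-16.42  22.72  11.86]
```

```bash
python3 -m inch '[{"slide":[-2,3,-0.3],"turn":0,"grip":3.8},{"slide":[-5,7,-0.3],"turn":0,"grip":3.8},{"slide":[-8,11,-0.3],"turn":0,"grip":3.8},{"slide":[-11,15,-0.3],"turn":0,"grip":3.8},{"slide":[-14,19,-0.3],"turn":0,"grip":3.8},{"slide":[-16,22,-0.3],"turn":0,"grip":3.8},{"slide":[-16.4,22.8,0],"turn":0,"grip":3.8},{"slide":[-16.4,22.8,2],"turn":0,"grip":3.8},{"slide":[-16.4,22.8,5],"turn":0,"grip":3.8},{"slide":[-16.4,22.8,8],"turn":0,"grip":3.8},{"slide":[-16.4,22.8,10],"turn":0,"grip":3.8},{"slide":[-16.4,22.8,11],"turn":0,"grip":3.8},{"slide":[-16.4,22.8,11.2],"turn":0,"grip":3.8},{"slide":[-16.4,22.8,11.2],"turn":0,"grip":3.8}]'; python3 - <<'E'
from h import *
slide((.6748,-.0062,.0645))
p,d=ctrl.read_camera("scene");cv2.imwrite("pics/s5.png",cv2.resize(p[120:280,130:330,::-1],None,fx=3,fy=3))
E
```

```text
time: 12.9
eef_pos: [0.6739, -0.0059, 0.0681]
tcp_rot: [0.707, 0.707, -0.0, -0.0]
contact_force: [-0.3, 0.2, -0.7]
opening: 0.521
finger_force: 36.3
t 12.9 tcp [ 0.6739 -0.0059  0.0681] psi 1.571 turn to pi/2: 0.0 tilt z [-0.  0. -1.]
(0.6748, -0.0062, 0.0645) -> [-0.03  0.09  0.36]
```

View pics/s5.png

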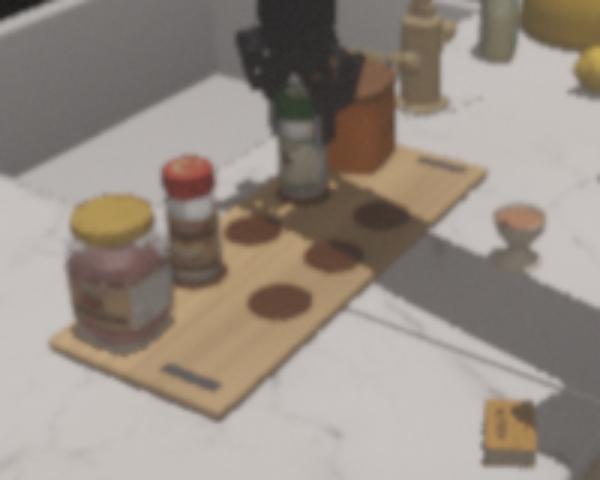

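The green jar's base at (303,192) is over its disc. Lower, release and go to the egg cup.

```bash
python3 -m inch '[{"slide":[0,0,0.2],"turn":0,"grip":3.8},{"slide":[0,0,0.4],"turn":0,"grip":3.8},{"slide":[0,0,0.4],"turn":0,"grip":3.8},{"slide":[0,0,0.4],"turn":0,"grip":3.8}]';  python3 -m inch '[{"slide":[0,0,0],"turn":0,"grip":5},{"slide":[0,0,0],"turn":0,"grip":5.5},{"slide":[0,0,0],"turn":0,"grip":6.2},{"slide":[0,0,0],"turn":0,"grip":6.8},{"slide":[0,0,0],"turn":0,"grip":6.8},{"slide":[0,0,-1],"turn":0,"grip":6.8},{"slide":[0,0,-3],"turn":0,"grip":6.8},{"slide":[0,0,-6],"turn":0,"grip":6.8},{"slide":[0,0,-9],"turn":0,"grip":6.8},{"slide":[0,0,-12],"turn":0,"grip":8.5},{"slide":[-0.3,-3,-13],"turn":0,"grip":8.5},{"slide":[-0.6,-7,-13],"turn":0,"grip":8.5},{"slide":[-1,-12,-13],"turn":0,"grip":8.5},{"slide":[-1.5,-16,-13],"turn":0,"grip":8.5},{"slide":[-2,-20,-13],"turn":0,"grip":8.5},{"slide":[-2,-22.9,-13],"turn":0,"grip":8.5},{"slide":[-2,-22.9,-12],"turn":0,"grip":8.5},{"slide":[-2,-22.9,-10],"turn":0,"grip":8.5},{"slide":[-2,-22.9,-10],"turn":0,"grip":8.5}]'; python3 - <<'E'
from h import *
slide((.4457,-.0264,.0165))
E
```

```text
time: 13.35
eef_pos: [0.6742, -0.0063, 0.0645]
tcp_rot: [0.707, 0.707, 0.0, 0.0]
contact_force: [-0.2, 0.3, -1.2]
opening: 0.517
finger_force: 36.3
time: 15.25
eef_pos: [0.444, -0.0259, 0.1625]
tcp_rot: [0.707, 0.707, -0.001, -0.002]
contact_force: [-1.1, -0.1, -0.2]
opening: 0.995
finger_force: 0.0
t 15.2 tcp [ 0.444  -0.0259  0.1625] psi 1.571 turn to pi/2: -0.0 tilt z [-0.004  0.001 -1.   ]
(0.4457, -0.0264, 0.0165) -> [-0.07  0.22 14.6 ]
```

```bash
python3 -m inch '[{"slide":[0,0.1,3],"turn":0,"grip":8.5},{"slide":[0,0.1,6],"turn":0,"grip":8.5},{"slide":[0,0.1,9],"turn":0,"grip":8.5},{"slide":[0,0.1,12],"turn":0,"grip":8.5},{"slide":[0,0.1,14],"turn":0,"grip":8.5},{"slide":[0,0.1,14.5],"turn":0,"grip":8.5},{"slide":[0,0.1,14.5],"turn":0,"grip":8.5},{"slide":[0,0.1,14.5],"turn":0,"grip":6},{"slide":[0,0.1,14.5],"turn":0,"grip":4},{"slide":[0,0.1,14.5],"turn":0,"grip":4},{"slide":[0,0.1,14.5],"turn":0,"grip":4},{"slide":[0,0.1,14.5],"turn":0,"grip":4},{"slide":[0,0.1,14.5],"turn":0,"grip":4},{"slide":[0,0.1,14.5],"turn":0,"grip":4},{"slide":[0,0.1,14.5],"turn":0,"grip":4},{"slide":[0,0.1,14.5],"turn":0,"grip":4}]' 30;  python3 -m inch '[{"slide":[0,0,-1],"turn":0,"grip":4},{"slide":[0,0,-4],"turn":0,"grip":4},{"slide":[0,0,-8],"turn":0,"grip":4},{"slide":[0,0,-12],"turn":0,"grip":4},{"slide":[0,0,-16],"turn":0,"grip":4},{"slide":[0,0,-16],"turn":0,"grip":4},{"slide":[0,0,-16],"turn":0,"grip":4}]'; python3 - <<'E'
from h import *
slide((.6714,.0786,.177),(.6714,.0786,.03))
p,d=ctrl.read_camera("scene");cv2.imwrite("pics/s6.png",cv2.resize(p[60:260,150:370,::-1],None,fx=3,fy=3))
E
```

```text
time: 16.85
eef_pos: [0.4474, -0.0266, 0.0209]
tcp_rot: [0.707, 0.707, 0.001, 0.001]
contact_force: [-2.1, 1.2, 6.0]
opening: 0.553
finger_force: 30.9
time: 17.55
eef_pos: [0.4466, -0.0264, 0.1808]
tcp_rot: [0.707, 0.707, 0.001, 0.001]
contact_force: [-0.3, -0.8, -0.9]
opening: 0.551
finger_force: 31.1
t 17.6 tcp [ 0.4466 -0.0264  0.1808] psi 1.571 turn to pi/2: 0.0 tilt z [ 0.003 -0.001 -1.   ]
(0.6714, 0.0786, 0.177) -> [10.49 22.48  0.44]
(0.6714, 0.0786, 0.03) -> [10.51 22.43 15.14]
```

View pics/s6.png

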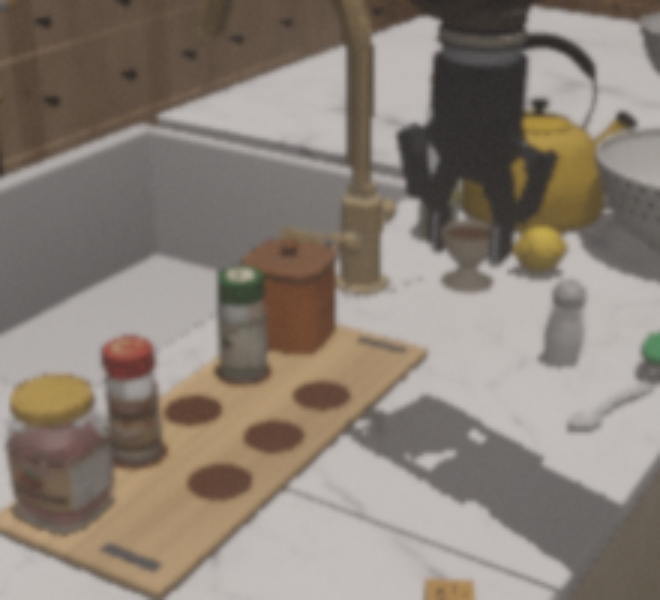

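The egg cup hangs upright at (468,255); both jars stand on their discs. Carry it to the middle disc at (193,410).

```bash
python3 -m inch '[{"slide":[2,3,0],"turn":0,"grip":4},{"slide":[4,7,0],"turn":0,"grip":4},{"slide":[6,11,0],"turn":0,"grip":4},{"slide":[8,15,0],"turn":0,"grip":4},{"slide":[9,19,0],"turn":0,"grip":4},{"slide":[10.5,22,0],"turn":0,"grip":4},{"slide":[10.5,22.5,0],"turn":0,"grip":4},{"slide":[10.5,22.5,1],"turn":0,"grip":4},{"slide":[10.5,22.5,4],"turn":0,"grip":4},{"slide":[10.5,22.5,7],"turn":0,"grip":4},{"slide":[10.5,22.5,10],"turn":0,"grip":4},{"slide":[10.5,22.5,12],"turn":0,"grip":4},{"slide":[10.5,22.5,13.5],"turn":0,"grip":4},{"slide":[10.5,22.5,14],"turn":0,"grip":4},{"slide":[10.5,22.5,14],"turn":0,"grip":4},{"slide":[10.5,22.5,14],"turn":0,"grip":4}]'; python3 - <<'E'
from h import *
slide((.6714,.0786,.031))
E
```

```text
time: 19.2
eef_pos: [0.6719, 0.0786, 0.0406]
tcp_rot: [0.707, 0.707, 0.001, 0.001]
contact_force: [-0.1, 0.7, -0.5]
opening: 0.55
finger_force: 31.2
t 19.2 tcp [0.6719 0.0786 0.0406] psi 1.571 turn to pi/2: -0.0 tilt z [ 0.002 -0.    -1.   ]
(0.6714, 0.0786, 0.031) -> [ 0.   -0.05  0.96]
```

```bash
python3 -m inch '[{"slide":[0,0,0.3],"turn":0,"grip":4},{"slide":[0,0,0.6],"turn":0,"grip":4},{"slide":[0,0,0.8],"turn":0,"grip":4},{"slide":[0,0,0.8],"turn":0,"grip":4},{"slide":[0,0,0.8],"turn":0,"grip":4}]'
```

```text
time: 19.7
eef_pos: [0.6718, 0.0788, 0.0331]
tcp_rot: [0.707, 0.707, 0.0, 0.0]
contact_force: [-1.7, 0.1, 4.7]
opening: 0.548
finger_force: 31.7
```

```bash
python3 -m inch '[{"slide":[0,0,0],"turn":0,"grip":5.2},{"slide":[0,0,0],"turn":0,"grip":5.8},{"slide":[0,0,0],"turn":0,"grip":6.5},{"slide":[0,0,0],"turn":0,"grip":7},{"slide":[0,0,0],"turn":0,"grip":7},{"slide":[0,0,-1],"turn":0,"grip":7},{"slide":[0,0,-3],"turn":0,"grip":7},{"slide":[0,0,-6],"turn":0,"grip":7},{"slide":[0,0,-10],"turn":0,"grip":7},{"slide":[0,0,-14],"turn":0,"grip":8.5},{"slide":[0,0,-17],"turn":0,"grip":8.5},{"slide":[-3,-3,-17],"turn":0,"grip":8.5},{"slide":[-6,-6,-17],"turn":0,"grip":8.5},{"slide":[-9,-9,-17],"turn":0,"grip":8.5},{"slide":[-12,-12,-17],"turn":0,"grip":8.5},{"slide":[-15,-15,-17],"turn":0,"grip":8.5},{"slide":[-18,-17,-17],"turn":0,"grip":8.5},{"slide":[-21,-18,-17],"turn":0,"grip":8.5},{"slide":[-24,-19,-17],"turn":0,"grip":8.5},{"slide":[-24,-19,-17],"turn":0,"grip":8.5}]'; python3 - <<'E'
from h import *
p,d=ctrl.read_camera("top");cv2.imwrite("pics/t7.png",cv2.resize(p[120:280,110:390,::-1],None,fx=2.8,fy=2.8,interpolation=cv2.INTER_CUBIC))
p,d=ctrl.read_camera("scene");cv2.imwrite("pics/s7.png",cv2.resize(p[60:260,150:370,::-1],None,fx=3,fy=3))
slide((.4265,-.225,.2),(.4265,-.225,.0265))
E
```

```text
time: 21.7
eef_pos: [0.4804, -0.1641, 0.2024]
tcp_rot: [0.709, 0.706, -0.0, 0.001]
contact_force: [0.4, -0.4, -0.2]
opening: 0.997
finger_force: 0.0
t 21.8 tcp [ 0.4811 -0.1617  0.2021] psi 1.569 turn to pi/2: -0.002 tilt z [ 0.001 -0.    -1.   ]
(0.4265, -0.225, 0.2) -> [-6.34 -5.45  0.2 ]
(0.4265, -0.225, 0.0265) -> [-6.34 -5.47 17.55]
```

View pics/t7.png

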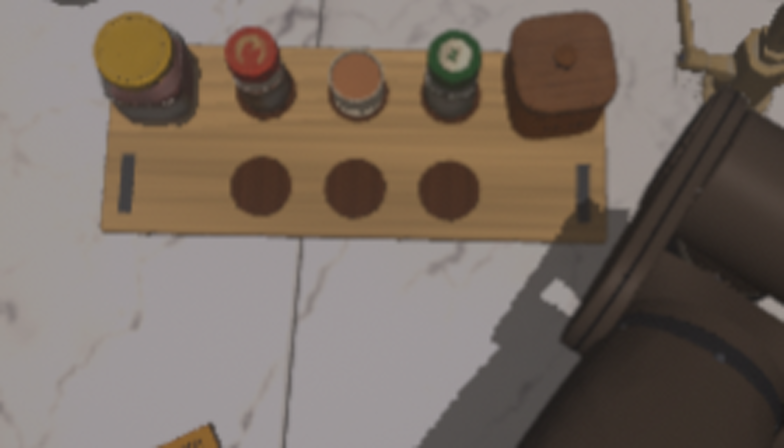

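All three stand in the back row on their discs (red ~(258,85), egg ~(357,88), green ~(452,88)). Now the salt shaker.

```bash
python3 -m inch '[{"slide":[-3.2,-2.8,0],"turn":0,"grip":8.5},{"slide":[-6.4,-5.4,0],"turn":0,"grip":8.5},{"slide":[-6.4,-5.4,1],"turn":0,"grip":8.5},{"slide":[-6.4,-5.4,4],"turn":0,"grip":8.5},{"slide":[-6.4,-5.4,7],"turn":0,"grip":8.5},{"slide":[-6.4,-5.4,8],"turn":0,"grip":8.5},{"slide":[-6.4,-5.4,8],"turn":0,"grip":8.5},{"slide":[-6.4,-5.4,8],"turn":0,"grip":8.5}]'; python3 - <<'E'
from h import *
p,d=ctrl.read_camera("scene");cv2.imwrite("pics/s8.png",cv2.resize(p[60:260,250:450,::-1],None,fx=3,fy=3))
slide((.4265,-.225,.0265))
E
```

```text
time: 22.6
eef_pos: [0.4282, -0.2251, 0.1223]
tcp_rot: [0.707, 0.708, 0.0, 0.001]
contact_force: [0.5, -0.1, 1.0]
opening: 0.996
finger_force: 0.0
t 22.6 tcp [ 0.4284 -0.2255  0.1229] psi 1.572 turn to pi/2: 0.001 tilt z [ 0.002 -0.002 -1.   ]
(0.4265, -0.225, 0.0265) -> [ 0.07 -0.21  9.64]
```

View pics/s8.png

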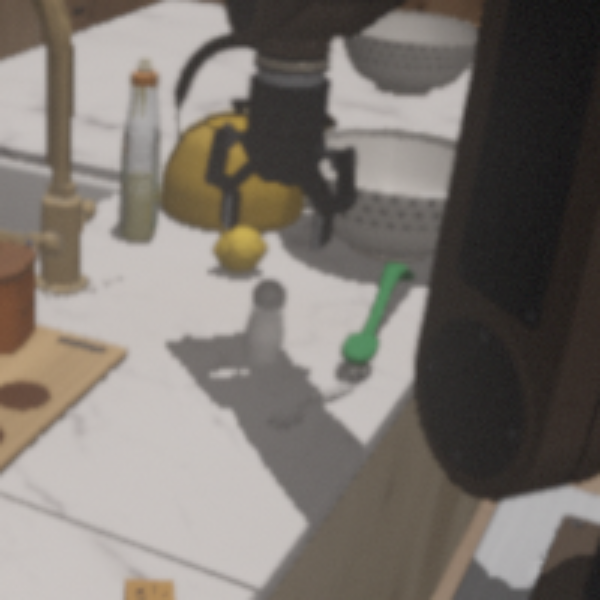

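```bash
python3 - <<'E'
from h import *
P=cloud("top",np.load("pics/top0.npy")).reshape(-1,3)
m=(abs(P[:,1]+.225)<.02)&(P[:,0]>.3)&(P[:,0]<.41)
for x in np.arange(.32,.42,.01):
    q=P[m&(abs(P[:,0]-x)<.005)]; print(round(x,2),len(q),q[:,2].max(initial=-1).round(3))
E
```

```text
0.32 78 0.036
0.33 85 0.035
0.34 87 0.035
0.35 77 0.034
0.36 72 0.005
0.37 72 0.003
0.38 68 0.002
0.39 71 0.002
0.4 70 0.002
0.41 46 0.051
```

The green spoon ends at x≈0.355 and the near finger's back at 0.37, so I narrow to 7 cm for margin.

```bash
python3 -m inch '[{"slide":[0,-0.1,0],"turn":0,"grip":7},{"slide":[0,-0.1,0],"turn":0,"grip":7},{"slide":[0,-0.1,2],"turn":0,"grip":7},{"slide":[0,-0.1,4],"turn":0,"grip":7},{"slide":[0,-0.1,6],"turn":0,"grip":7},{"slide":[0,-0.1,8],"turn":0,"grip":7},{"slide":[0,-0.1,9.4],"turn":0,"grip":7},{"slide":[0,-0.1,9.4],"turn":0,"grip":7},{"slide":[0,-0.1,9.4],"turn":0,"grip":5.5},{"slide":[0,-0.1,9.4],"turn":0,"grip":3.7},{"slide":[0,-0.1,9.4],"turn":0,"grip":3.7},{"slide":[0,-0.1,9.4],"turn":0,"grip":3.7},{"slide":[0,-0.1,9.4],"turn":0,"grip":3.7},{"slide":[0,-0.1,9.4],"turn":0,"grip":3.7},{"slide":[0,-0.1,9.4],"turn":0,"grip":3.7},{"slide":[0,-0.1,9.4],"turn":0,"grip":3.7}]' 35;  python3 -m inch '[{"slide":[0,0,-1],"turn":0,"grip":3.7},{"slide":[0,0,-4],"turn":0,"grip":3.7},{"slide":[0,0,-8],"turn":0,"grip":3.7},{"slide":[0,0,-12],"turn":0,"grip":3.7},{"slide":[0,0,-12],"turn":0,"grip":3.7},{"slide":[0,0,-12],"turn":0,"grip":3.7}]'; python3 - <<'E'
from h import *
slide((.5848,-.0098,.145),(.5848,-.0098,.04))
p,d=ctrl.read_camera("scene");cv2.imwrite("pics/s9.png",cv2.resize(p[60:260,250:450,::-1],None,fx=3,fy=3))
E
```

```text
time: 24.25
eef_pos: [0.4272, -0.2261, 0.029]
tcp_rot: [0.707, 0.707, 0.0, 0.001]
contact_force: [-1.0, -0.3, 6.3]
opening: 0.462
finger_force: 35.5
time: 24.85
eef_pos: [0.4266, -0.2255, 0.1486]
tcp_rot: [0.707, 0.707, 0.0, 0.001]
contact_force: [-0.4, 1.0, -1.6]
opening: 0.463
finger_force: 35.3
t 24.9 tcp [ 0.4266 -0.2255  0.1486] psi 1.571 turn to pi/2: 0.0 tilt z [ 0.002 -0.002 -1.   ]
(0.5848, -0.0098, 0.145) -> [21.57 15.83  0.36]
(0.5848, -0.0098, 0.04) -> [21.59 15.8  10.86]
```

View pics/s9.png

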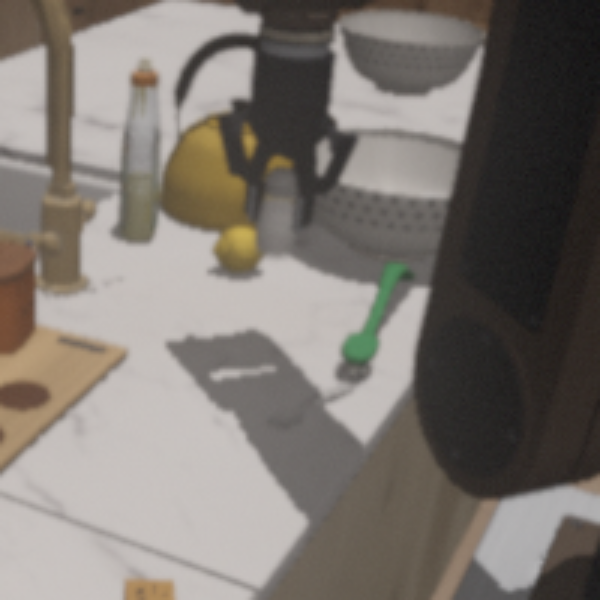

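The shaker hangs upright at (280,215). Carry it to the front disc.

```bash
python3 -m inch '[{"slide":[3,2,0],"turn":0,"grip":3.7},{"slide":[6.5,4.5,0],"turn":0,"grip":3.7},{"slide":[10,7,0],"turn":0,"grip":3.7},{"slide":[13.5,9.5,0],"turn":0,"grip":3.7},{"slide":[17,12,0],"turn":0,"grip":3.7},{"slide":[20,14.5,0],"turn":0,"grip":3.7},{"slide":[21.6,15.8,0],"turn":0,"grip":3.7},{"slide":[21.6,15.8,1],"turn":0,"grip":3.7},{"slide":[21.6,15.8,4],"turn":0,"grip":3.7},{"slide":[21.6,15.8,7],"turn":0,"grip":3.7},{"slide":[21.6,15.8,9],"turn":0,"grip":3.7},{"slide":[21.6,15.8,9.8],"turn":0,"grip":3.7},{"slide":[21.6,15.8,9.8],"turn":0,"grip":3.7},{"slide":[21.6,15.8,9.8],"turn":0,"grip":3.7}]'; python3 - <<'E'
from h import *
slide((.5848,-.0098,.040))
E
```

```text
time: 26.3
eef_pos: [0.5842, -0.0097, 0.0496]
tcp_rot: [0.707, 0.707, 0.0, 0.0]
contact_force: [1.0, -0.3, -1.0]
opening: 0.46
finger_force: 35.3
t 26.3 tcp [ 0.5842 -0.0097  0.0496] psi 1.57 turn to pi/2: -0.001 tilt z [ 0. -0. -1.]
(0.5848, -0.0098, 0.04) -> [-0.01  0.06  0.96]
```

```bash
python3 -m inch '[{"slide":[0,0,0.3],"turn":0,"grip":3.7},{"slide":[0,0,0.6],"turn":0,"grip":3.7},{"slide":[0,0,0.8],"turn":0,"grip":3.7},{"slide":[0,0,0.9],"turn":0,"grip":3.7},{"slide":[0,0,0.9],"turn":0,"grip":3.7},{"slide":[0,0,0.9],"turn":0,"grip":3.7}]'
```

```text
time: 26.9
eef_pos: [0.5844, -0.0092, 0.0411]
tcp_rot: [0.707, 0.707, 0.0, 0.0]
contact_force: [-1.7, 0.6, 3.6]
opening: 0.464
finger_force: 36.2
```

Contact. Release, rise, back off towards the right to clear the top camera.

```bash
python3 -m inch '[{"slide":[0,0,0],"turn":0,"grip":4.6},{"slide":[0,0,0],"turn":0,"grip":5.2},{"slide":[0,0,0],"turn":0,"grip":6},{"slide":[0,0,0],"turn":0,"grip":6.2},{"slide":[0,0,0],"turn":0,"grip":6.2},{"slide":[0,0,-1],"turn":0,"grip":6.2},{"slide":[0,0,-3],"turn":0,"grip":6.2},{"slide":[0,0,-6],"turn":0,"grip":6.2},{"slide":[0,0,-10],"turn":0,"grip":6.2},{"slide":[0,0,-14],"turn":0,"grip":6.2},{"slide":[0,0,-17],"turn":0,"grip":6.2},{"slide":[-4,-2,-17],"turn":0,"grip":6.2},{"slide":[-8,-4,-17],"turn":0,"grip":6.2},{"slide":[-12,-6,-17],"turn":0,"grip":6.2},{"slide":[-16,-8,-17],"turn":0,"grip":6.2},{"slide":[-20,-10,-17],"turn":0,"grip":6.2},{"slide":[-22,-12,-17],"turn":0,"grip":6.2},{"slide":[-22,-12,-17],"turn":0,"grip":6.2},{"slide":[-22,-12,-17],"turn":0,"grip":6.2}]'; python3 - <<'E'
from h import *
p,d=ctrl.read_camera("top");cv2.imwrite("pics/t10.png",cv2.resize(p[120:280,110:390,::-1],None,fx=2.8,fy=2.8,interpolation=cv2.INTER_CUBIC))
p2,_=ctrl.read_camera("scene");cv2.imwrite("pics/s10.png",cv2.resize(p2[90:270,140:330,::-1],None,fx=3,fy=3))
P=cloud("top",d)
for n,x,y,h in(("red",.6683,.1633,.118),("egg",.6714,.0786,.06),("green",.6748,-.0062,.118),("salt",.5848,-.0098,.102),("jam",.661,.257,.122),("tin",.682,-.097,.122)):
    Q=P.reshape(-1,3);r=.055 if n in("jam","tin") else .035
    q=Q[(Q[:,2]>h-.022 if n in("jam","tin") else Q[:,2]>h-.007)&(Q[:,2]<h+.02)&(abs(Q[:,0]-x)<r)&(abs(Q[:,1]-y)<r)]
    c=(q.min(0)+q.max(0))/2;print(n,len(q),c.round(4),"off mm",((c[:2]-[x,y])*1000).round(1))
E
```

```text
time: 28.8
eef_pos: [0.4641, -0.2295, 0.211]
tcp_rot: [0.708, 0.707, 0.0, 0.0]
contact_force: [0.4, -0.0, -0.4]
opening: 0.728
finger_force: 0.0
red 284 [0.6689 0.1628 0.1176] off mm [ 0.6 -0.5]
egg 258 [0.6735 0.0789 0.0582] off mm [2.1 0.3]
green 299 [ 0.6759 -0.0053  0.1165] off mm [1.1 0.9]
salt 101 [ 0.5824 -0.0088  0.0991] off mm [-2.4  1. ]
jam 685 [0.6621 0.2579 0.1132] off mm [1.1 0.9]
tin 1154 [ 0.6817 -0.0972  0.1116] off mm [-0.3 -0.2]
```

View pics/t10.png

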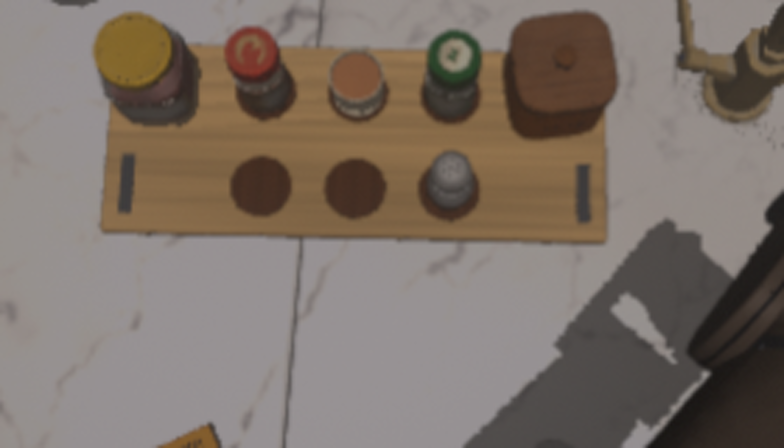

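View pics/s10.png

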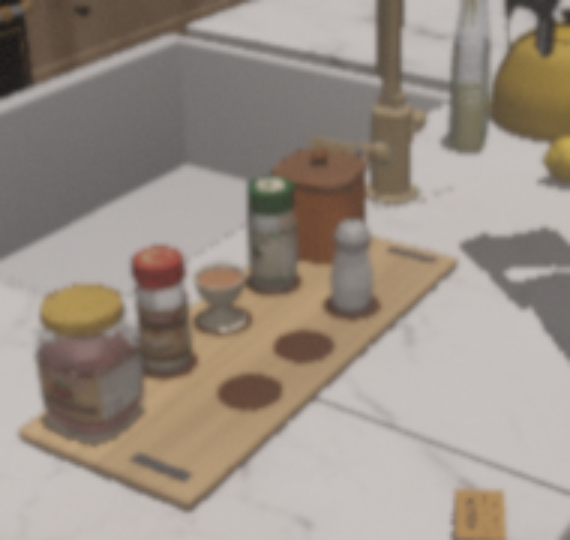

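All four stand upright on their discs (red (163,335), egg cup (222,300), green (273,245), salt (352,280)), within about 2 mm of centre. The jam jar and the tin have not moved.

```bash
python3 -c "
from plant import ctrl
print(ctrl.sign_off())"
```

```text
the job is handed in; nothing more can be done
None
```

The board is laid and handed in: all four items stand upright on the discs you named, 3 mm or less off centre, with the jam jar and tin where they were and about 29 s of the 115 s used; no verdict was shown.

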